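# Empty the old jar rack into the clean one

## Task

The old dark-wood jar rack has to go for washing: move its four jars into the empty pale-wood rack, one to a compartment, in the same order from left to right as they stand now, so that the cook still finds each by habit. Keep the jars upright and set each gently on the floor of its compartment; do not drop or topple them.

Things in the scene. Friction and masses are not known exactly. Their poses are not given: they have to be found in the camera images.
- tin_mid (a point): loose jar to be moved: round spice tin with an orange press-on lid, 61 mm across, 81 mm tall. This point is its centre, 40.5 mm above its foot; its z axis points up along the jar. It stands upright in the old rack at the start, foot 10 mm above the worktop.
- corked_mid (a point): loose jar to be moved: round glass bottle of green spice with a cork in its neck, straight body 60 mm across, 121 mm tall over the cork; take it by the body, not the cork. This point is its centre, 60.5 mm above its foot; its z axis points up along the jar. It stands upright in the old rack at the start, foot 10 mm above the worktop.
- slim_mid (a point): loose jar to be moved: slim round glass spice jar with a black cap, 41 mm across, 105 mm tall. This point is its centre, 52.5 mm above its foot; its z axis points up along the jar. It stands upright in the old rack at the start, foot 10 mm above the worktop.
- jam_mid (a point): loose jar to be moved: squat glass jam jar with a red-and-white checked lid, 66 mm across, 82 mm tall. This point is its centre, 41 mm above its foot; its z axis points up along the jar. It stands upright in the old rack at the start, foot 10 mm above the worktop.
- pad_tin: round cork pad, 68 mm across and 2 mm thick, fixed to the floor of that compartment of the old rack in which the spice tin stands at the start (the jar hides most of it; the four pads look alike). Origin: centre of its underside, 8 mm above the worktop.
- pad_corked: round cork pad, 68 mm across and 2 mm thick, fixed to the floor of that compartment of the old rack in which the corked bottle stands at the start (the jar hides most of it; the four pads look alike). Origin: centre of its underside, 8 mm above the worktop.
- pad_slim: round cork pad, 68 mm across and 2 mm thick, fixed to the floor of that compartment of the old rack in which the slim spice jar stands at the start (the jar hides most of it; the four pads look alike). Origin: centre of its underside, 8 mm above the worktop.
- pad_jam: round cork pad, 68 mm across and 2 mm thick, fixed to the floor of that compartment of the old rack in which the jam jar stands at the start (the jar hides most of it; the four pads look alike). Origin: centre of its underside, 8 mm above the worktop.
- old_rack: dark wooden rack with steel rails, 344 mm long, 94 deep, fixed: four 78 mm square open compartments in a row, full of jars at the start. Dividers and the front and back rails reach 26 mm above the worktop, the round end cheeks 65 mm. Fingers fit in front of and behind a jar, not between jars. Origin: underside centre; x to its back, y along the row to the left end as the robot sees it, z up.
- new_rack: clean rack of pale wood with brass rails, empty, fixed, to the left or right of the old one and of the same form, size and axes, with the same cork pads. Compartment centres, in both racks: y = +123, +41, -41, -123 mm along the rack's y axis (first is the leftmost), x = 0; floor (top of the pads) 10 mm above the worktop. Origin: centre of its underside, on the worktop.
Not all that is in view belongs to the job. Leave any purple look-alike of the part that bears tin_mid alone. Leave any purple look-alike of the part that bears slim_mid alone.

How it is judged:
At the end, for the whole second after the job is handed in: Each jar stands released, at rest and upright (0.12 rad) on the floor of the new rack (6 mm), in the compartment with the same number from the left as its old one, its centre within 22 mm of the compartment's centre along and across the rack (x of tin_mid in the frame of new_rack between -0.022 and 0.022 m and z of tin_mid in the frame of new_rack between 0.0445 and 0.0565 m and ((y of pad_tin in the frame of old_rack between 0.093 and 0.153 m and y of tin_mid in the frame of new_rack between 0.101 and 0.145 m) or (y of pad_tin in the frame of old_rack between 0.011 and 0.071 m and y of tin_mid in the frame of new_rack between 0.019 and 0.063 m) or (y of pad_tin in the frame of old_rack between -0.071 and -0.011 m and y of tin_mid in the frame of new_rack between -0.063 and -0.019 m) or (y of pad_tin in the frame of old_rack between -0.153 and -0.093 m and y of tin_mid in the frame of new_rack between -0.145 and -0.101 m)) and angle between each of tin_mid, corked_mid, slim_mid, jam_mid's own z axis and vertical below 0.12 rad and linear speed of each of tin_jar, corked_jar, slim_jar, jam_jar below 0.02 m/s and angular speed of each of tin_jar, corked_jar, slim_jar, jam_jar below 0.2 rad/s and x of corked_mid in the frame of new_rack between -0.022 and 0.022 m and z of corked_mid in the frame of new_rack between 0.0645 and 0.0765 m and ((y of pad_corked in the frame of old_rack between 0.093 and 0.153 m and y of corked_mid in the frame of new_rack between 0.101 and 0.145 m) or (y of pad_corked in the frame of old_rack between 0.011 and 0.071 m and y of corked_mid in the frame of new_rack between 0.019 and 0.063 m) or (y of pad_corked in the frame of old_rack between -0.071 and -0.011 m and y of corked_mid in the frame of new_rack between -0.063 and -0.019 m) or (y of pad_corked in the frame of old_rack between -0.153 and -0.093 m and y of corked_mid in the frame of new_rack between -0.145 and -0.101 m)) and x of slim_mid in the frame of new_rack between -0.022 and 0.022 m and z of slim_mid in the frame of new_rack between 0.0565 and 0.0685 m and ((y of pad_slim in the frame of old_rack between 0.093 and 0.153 m and y of slim_mid in the frame of new_rack between 0.101 and 0.145 m) or (y of pad_slim in the frame of old_rack between 0.011 and 0.071 m and y of slim_mid in the frame of new_rack between 0.019 and 0.063 m) or (y of pad_slim in the frame of old_rack between -0.071 and -0.011 m and y of slim_mid in the frame of new_rack between -0.063 and -0.019 m) or (y of pad_slim in the frame of old_rack between -0.153 and -0.093 m and y of slim_mid in the frame of new_rack between -0.145 and -0.101 m)) and x of jam_mid in the frame of new_rack between -0.022 and 0.022 m and z of jam_mid in the frame of new_rack between 0.045 and 0.057 m and ((y of pad_jam in the frame of old_rack between 0.093 and 0.153 m and y of jam_mid in the frame of new_rack between 0.101 and 0.145 m) or (y of pad_jam in the frame of old_rack between 0.011 and 0.071 m and y of jam_mid in the frame of new_rack between 0.019 and 0.063 m) or (y of pad_jam in the frame of old_rack between -0.071 and -0.011 m and y of jam_mid in the frame of new_rack between -0.063 and -0.019 m) or (y of pad_jam in the frame of old_rack between -0.153 and -0.093 m and y of jam_mid in the frame of new_rack between -0.145 and -0.101 m))); the robot touches nothing.
It fails at once if a jar is tipped over (more than 0.7 rad from upright) (angle between any of tin_mid, corked_mid, slim_mid, jam_mid's own z axis and vertical above 0.7 rad).
It fails at once if a jar is dropped (out of the fingers while more than 15 mm above where it stands on a rack's floor) ((height (world z) of tin_mid above 0.0655 m and contact force between the fingers and tin_jar below 0.3 N) or (height (world z) of corked_mid above 0.0855 m and contact force between the fingers and corked_jar below 0.3 N) or (height (world z) of slim_mid above 0.0775 m and contact force between the fingers and slim_jar below 0.3 N) or (height (world z) of jam_mid above 0.066 m and contact force between the fingers and jam_jar below 0.3 N)).
It also fails if it takes over 120 s, if anything falls off the work surface, if the arm or the gripper's body presses on something with over 40 N, if the wrist force passes 120 N, or if a joint passes its speed limit or range.

## Robot

A 6-joint arm with a two-finger parallel gripper is mounted at the origin on a cart in front of the work surface, level with it; the furniture and walls round the work are solid. World frame = base frame: x ahead of the robot, y to its left, z up, the work surface at z = 0. Lengths are in m, angles in rad, forces in N, time in s.
With the tool pointing down it reaches from about 0.3 to 0.775 m from the base axis. Payload 14.6 kg.
Tool frame: the origin (TCP) lies at the very end of the fingers, on their centre line; the grasp point (between the pads) lies r.grasp_offset behind it (r.grasp_offset is the distance from the TCP to the grasp point, in m); z points along the fingers, y is the line along which they close (so a half turn about z gives the same grasp; the last joint's range is limited). The gripper opens to 94 mm and grips with 3 to 60 N. Pads are 16 mm wide; open, the fingers measure 119 mm over their backs; the gripper's body (75 mm by 177 mm) begins 78 mm behind the grasp point.
Start: joints at [-1.288, 0.3, 1.521, -0, 1.321, -0.067], TCP at [0.188, -0.517, 0.205] pointing down, gripper open.
Joint ranges: [-3.03, 3.03], [-0.79, 2.21], [0.23, 2.52], [-1.04, 4.18], [0, 3.07], [-2.55, 2.55]. Speed limits (rad/s): [2.22, 2.22, 2.57, 3.14, 3.14, 3.14].

## Interface

Orientations are given as a unit quaternion [w, x, y, z].
In Python, from rig import r gives the robot as it stands. The module is installed in compiled form; this text tells all that it offers.
- The arm moves only by the shell command python3 -m pendant 'ROWS' [FORCE]. ROWS is JSON, a list of rows, each an object of numbers: "fingers": the gripper's target within -1 to 1 (fully open at 1, half-way at 0, shut at -1); "x", "y", "z": the shift along the tool's x, y, z in m; "wx", "wy", "wz": the turn, a rotation vector about the tool's x, y, z in degrees. In form: [{"fingers": .., "x": .., "y": .., "z": .., "wx": .., "wy": .., "wz": ..}, ...]. A call has 1 to 10 rows; each row shifts and turns the commanded pose from where the row before left it, along the tool's axes as they then stand; what a row does not reach is not made up. A row lasts 1/8 s, in which the tool goes at most 62.5 mm and 10.7 degrees, less where a joint would pass 70% of its speed; a pose out of reach is approached as far as the arm can. A call with a gripper value outside its range is refused whole. The fingers move at their own pace and stop on an object; FORCE is the grip in N (left out, the last holds). Time passes only in rows, so rows that do not move let the fingers close. It gives the time, the measured TCP pose, the force, the opening and the grip force at its end, in the units of the state.
- r.observe(): the state, without advancing time (a new reading comes with each control period).
- r.grab_frame(name): name is "scene" or "top" or "wrist"; returns a dict with "image" (420x560x3 uint8, blue, green, red), "z_map" (420x560 float32, m along the optical axis (not along the pixel's ray), 0 where there is no reading), "K" (3x3 intrinsics, pixels), "rvec" (rotation vector, rad) and "tvec" (3), from world to camera coordinates, as OpenCV has them. Camera axes: x right, y down, z forward; pixel columns grow to the right and rows downward; lengths in m; the calibration is good to about 2 mm. A picture is of the moment at which its call begins.
- r.sign_off(): hands the job in; it is judged then, once.
Trained networks look in the newest picture that a camera, given by its name, has taken for a name from the list of things; names that differ only in an ending like _2 or _b are one class to them, and where a whole thing is asked for, a point or a joint stands for the part that bears it (a point fixed in the world has none). Each returns a list of dicts, best first, with "conf" (0 to 1); they miss things now and then, are a little off and sometimes report something else, mostly with a low value. They report only what shows in the picture. A call takes as long as a camera call. They do not tell look-alikes from the thing itself.
- r.find_in(camera, query): "bbox" ([centre column, centre row, width, height] in pixels, round what is visible of it).
The state is a dict: "clock": time; "q": joint angles; "joint_vel": joint speeds; "joint_efforts": joint torques, N m; "tcp_pos": TCP position; "orientation": TCP orientation; "ft_force": force on the tool from outside, world axes, zero at the start; "moment": the same for the moment, N m; "finger_gap": opening from 0.0 (shut) to 1.0 (fully open); "grasp_force": force on a finger pad.
Only numpy, scipy, OpenCV 4.12 (cv2) and the standard library are available. Lean on these libraries where they do the work, as an engineer would, in place of code of your own. Each camera call takes 0.05 s, during which the arm holds its last target. There are 200 camera calls.

## Working session

There is one attempt and no reset: what is moved stays moved. The work goes in short steps, Python scripts to look and compute and a shell command to move; the robot and the scene stay as the last step left them, time stands still between calls to the robot, and variables do not carry over. Pictures are saved under pics/ and viewed, at most 14 in all, crops included, and the job is handed in when it is done.

```bash
mkdir -p pics
python3 - <<'E'
from rig import r
import cv2, numpy as np
s=r.observe(); print({k:np.round(v,3).tolist() for k,v in s.items()}, r.grasp_offset)
for c in("scene","top"):
    f=r.grab_frame(c); cv2.imwrite(f"pics/{c}0.png",f["image"]); np.savez(f"{c}0.npz",**f)
    for n in("tin_mid","corked_mid","slim_mid","jam_mid","old_rack","new_rack"):
        print(c,n,[(np.round(d["bbox"]).tolist(),round(d["conf"],2)) for d in r.find_in(c,n)][:4])
E
```

```text
{'clock': 0.0, 'q': [-1.288, 0.3, 1.522, 0.0, 1.321, -0.067], 'joint_vel': [-0.001, 0.001, -0.001, 0.001, -0.001, 0.0], 'joint_efforts': [-0.004, -53.181, -35.274, 0.071, 0.024, -0.0], 'tcp_pos': [0.188, -0.516, 0.205], 'orientation': [-0.001, 0.985, 0.174, -0.0], 'ft_force': [0.397, -0.209, 0.61], 'moment': [0.018, -0.008, 0.039], 'grasp_force': 0.0, 'finger_gap': 1.001} 0.0188
scene tin_mid [([272.0, 274.0, 21.0, 40.0], 0.81), ([216.0, 264.0, 28.0, 42.0], 0.68), ([230.0, 245.0, 24.0, 41.0], 0.6)]
scene corked_mid [([216.0, 265.0, 29.0, 42.0], 0.7)]
scene slim_mid [([197.0, 288.0, 22.0, 41.0], 0.89), ([166.0, 258.0, 20.0, 36.0], 0.82)]
scene jam_mid [([246.0, 225.0, 22.0, 34.0], 0.97), ([218.0, 272.0, 95.0, 109.0], 0.66)]
scene old_rack [([221.0, 272.0, 98.0, 107.0], 0.65)]
scene new_rack [([298.0, 181.0, 93.0, 75.0], 0.76)]
top tin_mid [([205.0, 268.0, 33.0, 30.0], 0.75), ([212.0, 211.0, 31.0, 35.0], 0.71)]
top corked_mid [([177.0, 214.0, 32.0, 29.0], 0.64)]
top slim_mid [([164.0, 156.0, 31.0, 30.0], 0.62), ([140.0, 211.0, 31.0, 29.0], 0.59)]
top jam_mid [([246.0, 212.0, 26.0, 33.0], 0.62)]
top old_rack [([194.0, 218.0, 159.0, 43.0], 0.74)]
top new_rack [([374.0, 230.0, 154.0, 82.0], 0.92), ([211.0, 212.0, 28.0, 31.0], 0.72)]
```

View pics/top0.png

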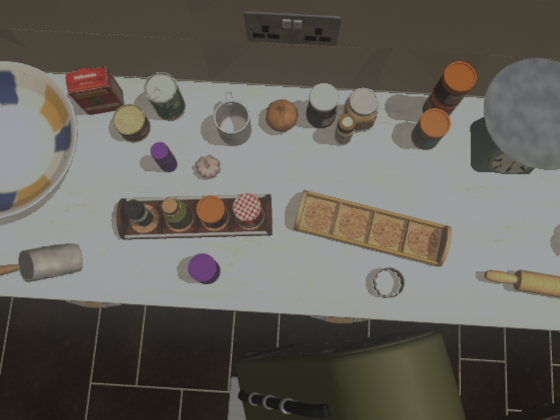

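View pics/scene0.png

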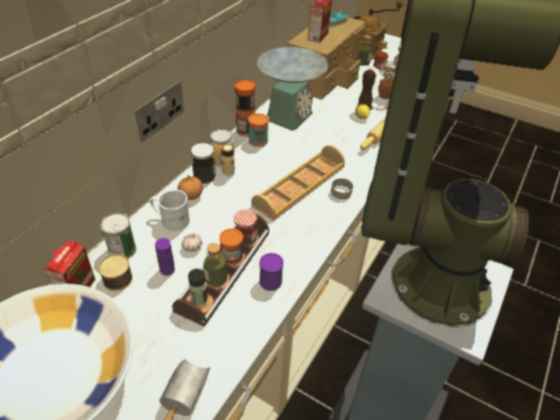

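The top view shows the old rack at about (194,217). Its jars from the left are slim (140,213), corked (177,213), tin (212,212) and jam (247,210). The empty new rack is at (373,228), to the right and turned. The purple look-alikes stand outside the rack, a slim one at (164,157) and a tin one at (204,268). The four inside the rack are the ones to move: they have black, cork, orange and checked tops.

```bash
cat > h.py <<'E'
import numpy as np, cv2
def world(f):
    v,u=np.indices(f["z_map"].shape); z=f["z_map"]; K=f["K"]
    p=np.stack([(u-K[0,2])/K[0,0]*z,(v-K[1,2])/K[1,1]*z,z],-1)
    R=cv2.Rodrigues(np.array(f["rvec"],float))[0]
    w=(p-np.array(f["tvec"]).ravel())@R; w[z==0]=np.nan
    return w
def rect(P):
    (c,s,a)=cv2.minAreaRect((P[:,:2]*1000).astype(np.float32)); b=cv2.boxPoints((c,s,a))
    e=max((b[1]-b[0],b[2]-b[1]),key=np.linalg.norm); e=e*np.sign(e[1])
    return np.round(c,1),np.round(s,1),round(float(np.degrees(np.arctan2(-e[0],e[1]))),2) # yaw of rack
E
python3 - <<'E'
from h import *
f=dict(np.load("top0.npz")); w=world(f)
for n,(u0,u1,v0,v1) in dict(old=(112,276,188,244),new=(288,456,185,270)).items():
    P=w[v0:v1,u0:u1].reshape(-1,3)
    for lo,hi in((.006,.2),(.012,.2),(.018,.2)):
        m=(P[:,2]>lo)&(P[:,2]<hi); print(n,lo,m.sum(),rect(P[m]))
for n,(u,v) in dict(slim=(135,208),cork=(172,206),tin=(211,208),jam=(247,206)).items():
    P=w[v-20:v+20,u-20:u+20].reshape(-1,3); t=np.nanpercentile(P[:,2],97)
    Q=P[P[:,2]>t-.008]; print(n,t.round(4),len(Q),Q.mean(0).round(4),((Q.max(0)+Q.min(0))/2).round(4))
R=cv2.Rodrigues(f["rvec"])[0]; print("cam",-R.T@f["tvec"].ravel(), f["K"][0,0])
P=w[80:290,0:560].reshape(-1,3); 
for p in((300,55),(323,97),(345,125),(362,105),(388,282),(204,268),(164,150)):print(p,w[p[1],p[0]].round(3))
E
```

```text
old 0.006 6061 (array([504.4, 279.4]), array([127.3, 375.2]), 4.85)
old 0.012 4658 (array([503.1, 268.4]), array([ 95.3, 347.3]), 5.29)
old 0.018 4353 (array([503. , 268.4]), array([ 94.9, 347. ]), 5.09)
new 0.006 5665 (array([ 500. , -126.7]), array([198.5, 366.8]), 4.88)
new 0.012 2234 (array([ 479.8, -131.4]), array([346.1, 138.9]), -11.05)
new 0.018 1735 (array([ 479.8, -131.4]), array([346.1, 138.9]), -11.05)
slim 0.1175 288 [0.4925 0.3867 0.1153] [0.4927 0.3874 0.1155]
cork 0.1325 192 [0.5005 0.307  0.1309] [0.5008 0.3071 0.131 ]
tin 0.0929 596 [0.5074 0.2265 0.0895] [0.5074 0.2267 0.0908]
jam 0.0948 613 [0.5159 0.1476 0.0918] [0.5166 0.1483 0.0925]
cam [0.26525651 0.0482618  1.22304018] 531.6856650176977
(300, 55) [0.851 0.051 0.151]
(323, 97) [ 0.775 -0.006  0.106]
(345, 125) [ 0.712 -0.058  0.104]
(362, 105) [ 0.761 -0.094  0.107]
(388, 282) [ 0.379 -0.18  -0.   ]
(204, 268) [0.377 0.23  0.082]
(164, 150) [0.629 0.338 0.105]
```

```bash
cat >> h.py <<'E'
def go(x,y,z,psi):  # remaining turn about tool z, then shift in tool axes AFTER the turn
    from rig import r
    from scipy.spatial.transform import Rotation as Ro
    s=r.observe(); q=s["orientation"]; R=Ro.from_quat([q[1],q[2],q[3],q[0]])
    p=np.radians(psi); T=np.array([[-np.sin(p),np.cos(p),0],[np.cos(p),np.sin(p),0],[0,0,-1]]).T
    d=np.array([x,y,z])-s["tcp_pos"]
    print("turn(deg,tool)",np.degrees((R.inv()*Ro.from_matrix(T)).as_rotvec()).round(1),"shift mm after",(T.T@d*1000).round(1),"tcp",np.round(s["tcp_pos"],4),"gap",round(float(s["finger_gap"]),3),"gf",s["grasp_force"],"t",s["clock"])
def slots(c,psi):
    p=np.radians(psi); return [np.array(c)+y*np.array([-np.sin(p),np.cos(p)]) for y in(.123,.041,-.041,-.123)]
E
python3 - <<'E'
from h import *
f=dict(np.load("top0.npz")); w=world(f)
sub=w[185:272,288:456]
for lo in(.008,.012,.016):
    m=((sub[...,2]>lo)&(sub[...,2]<.09)).astype(np.uint8)
    n,l,st,_=cv2.connectedComponentsWithStats(m); k=1+st[1:,4].argmax()
    P=sub[l==k]; print(lo,st[k],rect(P))
print(slots((.503,.2684),5.2)); 
go(.516,.148,.2,5.2)
E
```

```text
0.008 [   6    5  158   76 4427] (array([ 501. , -135.3]), array([346.5,  95.7]), -11.05)
0.012 [   6    5  158   76 1823] (array([ 501.2, -135.5]), array([346.1,  95.3]), -11.05)
0.016 [   6    5  158   76 1733] (array([ 501.2, -135.5]), array([346.1,  95.3]), -11.05)
[array([0.49185219, 0.39089378]), array([0.49928406, 0.30923126]), array([0.50671594, 0.22756874]), array([0.51414781, 0.14590622])]
turn(deg,tool) [ -0.   -0.  -75.2] shift mm after [632.3 386.4   5.4] tcp [ 0.1885 -0.5167  0.2054] gap 0.999 gf 0.0 t 0.7
```

```bash
python3 -m pendant '[{"wz":-10.5,"fingers":1},{"wz":-10.5},{"wz":-10.5},{"wz":-10.5},{"wz":-10.5},{"wz":-10.5},{"wz":-10.5},{"wz":-1.7},{},{}]' 25; python3 -c "
from h import *
go(.516,.148,.2,5.2)"
```

```text
turn(deg,tool) [ -0.   -0.  -75.2] shift mm after [632.3 386.4   5.4] tcp [ 0.1885 -0.5167  0.2054] gap 0.999 gf 0.0 t 0.7invalid input
```

```bash
python3 -m pendant '[{"fingers":1,"x":0,"y":0,"z":0,"wx":0,"wy":0,"wz":-10.5},{"fingers":1,"x":0,"y":0,"z":0,"wx":0,"wy":0,"wz":-10.5}]' 25; echo; python3 -m pendant '[{"fingers":1,"wz":-10.5}]'; python3 -c "
from h import *
go(.516,.148,.2,5.2)"
```

```text
clock: 0.95
tcp_pos: [0.1885, -0.5167, 0.2054]
orientation: [-0.0, 0.935, 0.353, 0.0]
ft_force: [0.4, 0.7, 0.6]
finger_gap: 1.003
grasp_force: 0.0

turn(deg,tool) [ -0.   -0.  -53.8] shift mm after [632.2 386.4   5.4] tcp [ 0.1885 -0.5167  0.2054] gap 1.003 gf 0.0 t 0.95invalid input
```

```bash
python3 -m pendant '[{"fingers":1,"x":0,"y":0,"z":0,"wx":0,"wy":0,"wz":-10.6},{"fingers":1,"x":0,"y":0,"z":0,"wx":0,"wy":0,"wz":-10.6},{"fingers":1,"x":0,"y":0,"z":0,"wx":0,"wy":0,"wz":-10.6},{"fingers":1,"x":0,"y":0,"z":0,"wx":0,"wy":0,"wz":-10.6},{"fingers":1,"x":0,"y":0,"z":0,"wx":0,"wy":0,"wz":-10.6},{"fingers":1,"x":0.04,"y":0.04,"z":0,"wx":0,"wy":0,"wz":0},{"fingers":1,"x":0.04,"y":0.04,"z":0,"wx":0,"wy":0,"wz":0},{"fingers":1,"x":0.04,"y":0.04,"z":0,"wx":0,"wy":0,"wz":0},{"fingers":1,"x":0.04,"y":0.04,"z":0,"wx":0,"wy":0,"wz":0},{"fingers":1,"x":0.04,"y":0.04,"z":0,"wx":0,"wy":0,"wz":0}]'; python3 -c "
from h import *
go(.516,.148,.2,5.2)"
```

```text
clock: 2.2
tcp_pos: [0.3749, -0.3016, 0.2057]
orientation: [0.0, 0.682, 0.732, -0.0]
ft_force: [0.2, -1.1, 0.5]
finger_gap: 1.0
grasp_force: 0.0
turn(deg,tool) [ 0.   0.  -1.2] shift mm after [434.9 181.3   5.7] tcp [ 0.3749 -0.3016  0.2057] gap 1.0 gf 0.0 t 2.2
```

```bash
python3 -m pendant '[{"fingers":1,"x":0,"y":0,"z":0,"wx":0,"wy":0,"wz":-1.2},{"fingers":1,"x":0.05,"y":0.021,"z":0,"wx":0,"wy":0,"wz":0},{"fingers":1,"x":0.055,"y":0.023,"z":0,"wx":0,"wy":0,"wz":0},{"fingers":1,"x":0.055,"y":0.023,"z":0,"wx":0,"wy":0,"wz":0},{"fingers":1,"x":0.055,"y":0.023,"z":0,"wx":0,"wy":0,"wz":0},{"fingers":1,"x":0.055,"y":0.023,"z":0,"wx":0,"wy":0,"wz":0},{"fingers":1,"x":0.055,"y":0.023,"z":0,"wx":0,"wy":0,"wz":0},{"fingers":1,"x":0.055,"y":0.023,"z":0,"wx":0,"wy":0,"wz":0},{"fingers":1,"x":0.055,"y":0.022,"z":0.006,"wx":0,"wy":0,"wz":0},{"fingers":1,"x":0,"y":0,"z":0,"wx":0,"wy":0,"wz":0}]'
python3 - <<'E'
from h import *
from rig import r
go(.516,.148,.2,5.2)
f=r.grab_frame("wrist"); cv2.imwrite("pics/w1.png",f["image"]); w=world(f)
m=np.isfinite(w[...,2])
P=w[m&(w[...,2]>.085)&(w[...,2]<.12)]; print(len(P)); print(rect(P))
for n in("jam_mid","tin_mid"): print(n,[(np.round(d["bbox"]).tolist(),round(d["conf"],2)) for d in r.find_in("wrist",n)][:2])
n,l,st,_=cv2.connectedComponentsWithStats((m&(w[...,2]>.084)&(w[...,2]<.125)).astype(np.uint8))
for k in range(1,n):
    if st[k,4]>300:
        Q=w[l==k]; print(st[k],Q.mean(0).round(4),((Q.max(0)+Q.min(0))/2).round(4),(Q.max(0)-Q.min(0)).round(3))
E
```

```text
clock: 3.45
tcp_pos: [0.5146, 0.1487, 0.1985]
orientation: [-0.0, 0.673, 0.74, -0.0]
ft_force: [-0.1, -0.8, -0.3]
finger_gap: 1.001
grasp_force: 0.0
turn(deg,tool) [-0.1 -0.   0.2] shift mm after [-0.8  1.3 -1.5] tcp [0.5146 0.1487 0.1985] gap 1.001 gf 0.0 t 3.45
9452
(array([611.2, 235.6]), array([284. , 203.6]), -79.28)
jam_mid [([279.0, 208.0, 61.0, 69.0], 0.62)]
tin_mid [([279.0, 128.0, 65.0, 68.0], 0.97), ([151.0, 106.0, 90.0, 72.0], 0.76)]
[411   0  53  20 723] [0.6243 0.3301 0.0978] [0.6259 0.3326 0.0954] [0.034 0.013 0.023]
[ 244   93   67   70 3700] [0.5063 0.2251 0.089 ] [0.5065 0.2247 0.0894] [0.061 0.061 0.006]
[ 456  139   89   85 1559] [0.7237 0.1971 0.0885] [0.7224 0.1958 0.0884] [0.081 0.081 0.009]
[ 247  181   64   64 3150] [0.5151 0.1467 0.0915] [0.5153 0.1453 0.0891] [0.062 0.062 0.01 ]
```

View pics/w1.png

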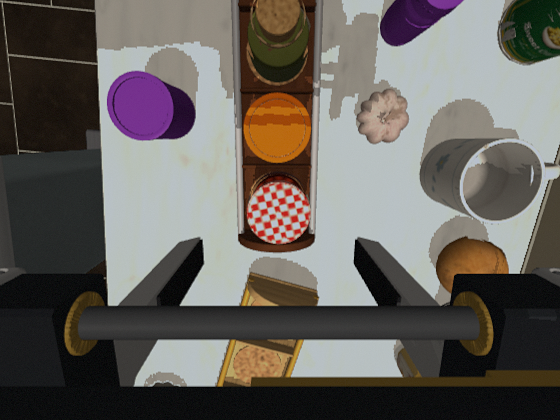

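The wrist view confirms it: the checked jam lid at (279,212), the orange tin at (278,127) and the corked bottle at (280,30) are all inside the dark rack, and the purple tin at (140,105) is outside. I'll take the jam jar first.

```bash
python3 -m pendant '[{"fingers":1,"x":-0.003,"y":0,"z":0.03,"wx":0,"wy":0,"wz":0},{"fingers":1,"x":0,"y":0,"z":0.045,"wx":0,"wy":0,"wz":0},{"fingers":1,"x":0,"y":0,"z":0.045,"wx":0,"wy":0,"wz":0},{"fingers":1,"x":0,"y":0,"z":0.027,"wx":0,"wy":0,"wz":0},{"fingers":1,"x":0,"y":0,"z":0.015,"wx":0,"wy":0,"wz":0},{"fingers":-1,"x":0,"y":0,"z":0,"wx":0,"wy":0,"wz":0},{"fingers":-1,"x":0,"y":0,"z":0,"wx":0,"wy":0,"wz":0},{"fingers":-1,"x":0,"y":0,"z":0,"wx":0,"wy":0,"wz":0},{"fingers":-1,"x":0,"y":0,"z":0,"wx":0,"wy":0,"wz":0},{"fingers":-1,"x":0,"y":0,"z":0,"wx":0,"wy":0,"wz":0}]' 25
```

```text
clock: 4.85
tcp_pos: [0.5151, 0.1437, 0.0384]
orientation: [0.0, 0.674, 0.739, 0.001]
ft_force: [-1.1, -1.4, 7.3]
finger_gap: 0.701
grasp_force: 25.0
```

```bash
python3 -m pendant '[{"fingers":-1,"x":0,"y":0,"z":-0.01,"wx":0,"wy":0,"wz":0},{"fingers":-1,"x":0,"y":0,"z":-0.02,"wx":0,"wy":0,"wz":0},{"fingers":-1,"x":0,"y":0,"z":-0.03,"wx":0,"wy":0,"wz":0},{"fingers":-1,"x":0,"y":0,"z":-0.03,"wx":0,"wy":0,"wz":0},{"fingers":-1,"x":0,"y":0,"z":-0.01,"wx":0,"wy":0,"wz":4},{"fingers":-1,"x":0,"y":0,"z":0,"wx":0,"wy":0,"wz":8},{"fingers":-1,"x":0,"y":0,"z":0,"wx":0,"wy":0,"wz":4},{"fingers":-1,"x":0,"y":0,"z":0,"wx":0,"wy":0,"wz":0}]'; python3 -c "
from h import *
print(slots((.501,-.1355),-11))
x,y=slots((.501,-.1355),-11)[3]
go(x,y,.1384,-11)"
```

```text
clock: 5.85
tcp_pos: [0.5145, 0.1437, 0.1377]
orientation: [-0.0, 0.77, 0.638, -0.0]
ft_force: [0.7, -0.2, -2.8]
finger_gap: 0.699
grasp_force: 25.0
[array([ 0.52446951, -0.01475986]), array([ 0.50882317, -0.09525329]), array([ 0.49317683, -0.17574671]), array([ 0.47753049, -0.25624014])]
turn(deg,tool) [-0.   0.   0.3] shift mm after [-399.6   40.    -0.7] tcp [0.5145 0.1437 0.1377] gap 0.699 gf 24.998804032802582 t 5.85
```

```bash
python3 -m pendant '[{"fingers":-1,"x":-0.02,"y":0.002,"z":0,"wx":0,"wy":0,"wz":0},{"fingers":-1,"x":-0.045,"y":0.004,"z":0,"wx":0,"wy":0,"wz":0},{"fingers":-1,"x":-0.05,"y":0.005,"z":0,"wx":0,"wy":0,"wz":0},{"fingers":-1,"x":-0.055,"y":0.006,"z":0,"wx":0,"wy":0,"wz":0},{"fingers":-1,"x":-0.055,"y":0.006,"z":0,"wx":0,"wy":0,"wz":0},{"fingers":-1,"x":-0.055,"y":0.006,"z":0,"wx":0,"wy":0,"wz":0},{"fingers":-1,"x":-0.05,"y":0.005,"z":0,"wx":0,"wy":0,"wz":0},{"fingers":-1,"x":-0.045,"y":0.004,"z":0,"wx":0,"wy":0,"wz":0},{"fingers":-1,"x":-0.025,"y":0.002,"z":0,"wx":0,"wy":0,"wz":0},{"fingers":-1,"x":0,"y":0,"z":0,"wx":0,"wy":0,"wz":0}]'
python3 - <<'E'
from h import *
from rig import r
x,y=slots((.501,-.1355),-11)[3]
go(x,y,.1384,-11)
f=r.grab_frame("wrist"); cv2.imwrite("pics/w2.png",f["image"])
E
```

```text
clock: 7.1
tcp_pos: [0.4782, -0.2588, 0.1373]
orientation: [-0.0, 0.771, 0.637, -0.0]
ft_force: [0.4, 0.8, -3.6]
finger_gap: 0.704
grasp_force: 25.0
turn(deg,tool) [-0.   0.   0.2] shift mm after [ 2.3 -1.1 -1.1] tcp [ 0.4782 -0.2588  0.1373] gap 0.704 gf 24.998306930065155 t 7.1
```

View pics/w2.png

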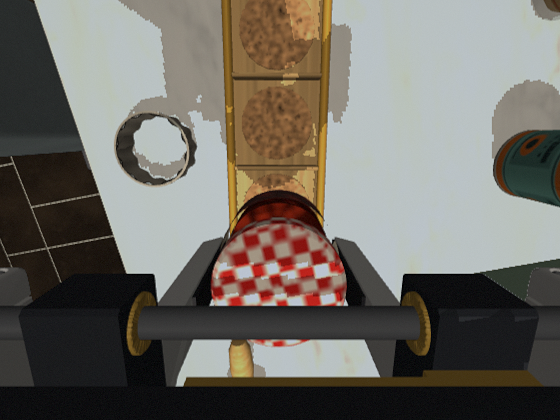

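The checked lid (280,280) is held in the fingers over the last pale compartment. The rack lies straight in the picture, with pads at (277,122) and (277,35).

```bash
python3 -m pendant '[{"fingers":-1,"x":0,"y":-0.001,"z":0.03,"wx":0,"wy":0,"wz":0},{"fingers":-1,"x":0,"y":0,"z":0.03,"wx":0,"wy":0,"wz":0},{"fingers":-1,"x":0,"y":0,"z":0.02,"wx":0,"wy":0,"wz":0},{"fingers":-1,"x":0,"y":0,"z":0.01,"wx":0,"wy":0,"wz":0},{"fingers":-1,"x":0,"y":0,"z":0.005,"wx":0,"wy":0,"wz":0},{"fingers":-1,"x":0,"y":0,"z":0.003,"wx":0,"wy":0,"wz":0},{"fingers":-1,"x":0,"y":0,"z":0,"wx":0,"wy":0,"wz":0},{"fingers":-1,"x":0,"y":0,"z":0,"wx":0,"wy":0,"wz":0}]'
```

```text
clock: 8.15
tcp_pos: [0.4785, -0.2567, 0.0399]
orientation: [0.0, 0.77, 0.638, 0.0]
ft_force: [-0.3, -0.8, -3.5]
finger_gap: 0.697
grasp_force: 25.0
```

```bash
python3 -m pendant '[{"fingers":-1,"x":0,"y":0,"z":0.0015,"wx":0,"wy":0,"wz":0},{"fingers":-1,"x":0,"y":0,"z":0,"wx":0,"wy":0,"wz":0},{"fingers":1,"x":0,"y":0,"z":0,"wx":0,"wy":0,"wz":0},{"fingers":1,"x":0,"y":0,"z":0,"wx":0,"wy":0,"wz":0},{"fingers":1,"x":0,"y":0,"z":0,"wx":0,"wy":0,"wz":0},{"fingers":1,"x":0,"y":0,"z":-0.02,"wx":0,"wy":0,"wz":0},{"fingers":1,"x":0,"y":0,"z":-0.05,"wx":0,"wy":0,"wz":0},{"fingers":1,"x":0,"y":0,"z":-0.06,"wx":0,"wy":0,"wz":0},{"fingers":1,"x":0,"y":0,"z":-0.03,"wx":0,"wy":0,"wz":-6},{"fingers":1,"x":0,"y":0,"z":0,"wx":0,"wy":0,"wz":-10}]';  python3 -c "
from h import *
go(.5068,.226,.2,5.2)"
```

```text
clock: 9.4
tcp_pos: [0.4791, -0.2571, 0.2007]
orientation: [0.002, 0.672, 0.74, 0.0]
ft_force: [-0.1, 0.5, -0.1]
finger_gap: 0.995
grasp_force: 0.0
turn(deg,tool) [0.2 0.2 0.3] shift mm after [478.6  71.4   0.7] tcp [ 0.4791 -0.2571  0.2007] gap 0.995 gf 0.0 t 9.4
```

```bash
python3 -m pendant '[{"fingers":1,"x":0.038,"y":0.007,"z":0,"wx":0,"wy":0,"wz":0},{"fingers":1,"x":0.055,"y":0.008,"z":0,"wx":0,"wy":0,"wz":0},{"fingers":1,"x":0.055,"y":0.008,"z":0,"wx":0,"wy":0,"wz":0},{"fingers":1,"x":0.055,"y":0.008,"z":0,"wx":0,"wy":0,"wz":0},{"fingers":1,"x":0.055,"y":0.008,"z":0,"wx":0,"wy":0,"wz":0},{"fingers":1,"x":0.055,"y":0.008,"z":0,"wx":0,"wy":0,"wz":0},{"fingers":1,"x":0.055,"y":0.008,"z":0,"wx":0,"wy":0,"wz":0},{"fingers":1,"x":0.055,"y":0.008,"z":0,"wx":0,"wy":0,"wz":0},{"fingers":1,"x":0.055,"y":0.008,"z":0,"wx":0,"wy":0,"wz":0},{"fingers":1,"x":0,"y":0,"z":0,"wx":0,"wy":0,"wz":0}]'
python3 - <<'E'
from h import *
from rig import r
go(.5068,.226,.036,5.2)
f=r.grab_frame("top"); w=world(f); cv2.imwrite("pics/t2.png",f["image"][160:290,100:470].repeat(2,0).repeat(2,1))
E
```

```text
clock: 10.65
tcp_pos: [0.5048, 0.2288, 0.1975]
orientation: [-0.0, 0.673, 0.74, -0.0]
ft_force: [0.1, -0.4, -0.9]
finger_gap: 1.002
grasp_force: 0.0
turn(deg,tool) [-0.  -0.   0.3] shift mm after [ -3.    1.7 161.5] tcp [0.5048 0.2288 0.1975] gap 1.002 gf 0.0 t 10.65
```

View pics/t2.png

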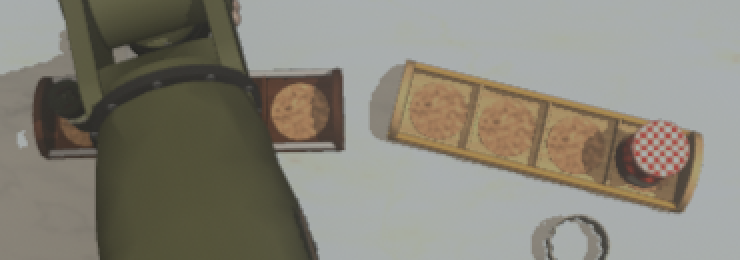

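The jam jar (crop pixel 655,150) stands in the fourth pale compartment, and the other three are empty. Now the tin.

```bash
python3 -m pendant '[{"fingers":1,"x":-0.003,"y":0.001,"z":0.03,"wx":0,"wy":0,"wz":0},{"fingers":1,"x":0,"y":0,"z":0.045,"wx":0,"wy":0,"wz":0},{"fingers":1,"x":0,"y":0,"z":0.045,"wx":0,"wy":0,"wz":0},{"fingers":1,"x":0,"y":0,"z":0.027,"wx":0,"wy":0,"wz":0},{"fingers":1,"x":0,"y":0,"z":0.014,"wx":0,"wy":0,"wz":0},{"fingers":-1,"x":0,"y":0,"z":0,"wx":0,"wy":0,"wz":0},{"fingers":-1,"x":0,"y":0,"z":0,"wx":0,"wy":0,"wz":0},{"fingers":-1,"x":0,"y":0,"z":0,"wx":0,"wy":0,"wz":0},{"fingers":-1,"x":0,"y":0,"z":0,"wx":0,"wy":0,"wz":0},{"fingers":-1,"x":0,"y":0,"z":0,"wx":0,"wy":0,"wz":0}]' 25
```

```text
clock: 11.95
tcp_pos: [0.5069, 0.2231, 0.0377]
orientation: [0.0, 0.674, 0.739, 0.0]
ft_force: [-2.0, -0.5, 6.4]
finger_gap: 0.634
grasp_force: 25.0
```

```bash
python3 -m pendant '[{"fingers":-1,"x":0,"y":0,"z":-0.01,"wx":0,"wy":0,"wz":0},{"fingers":-1,"x":0,"y":0,"z":-0.02,"wx":0,"wy":0,"wz":0},{"fingers":-1,"x":0,"y":0,"z":-0.03,"wx":0,"wy":0,"wz":0},{"fingers":-1,"x":0,"y":0,"z":-0.03,"wx":0,"wy":0,"wz":0},{"fingers":-1,"x":0,"y":0,"z":-0.01,"wx":0,"wy":0,"wz":4},{"fingers":-1,"x":0,"y":0,"z":0,"wx":0,"wy":0,"wz":8},{"fingers":-1,"x":0,"y":0,"z":0,"wx":0,"wy":0,"wz":4},{"fingers":-1,"x":0,"y":0,"z":0,"wx":0,"wy":0,"wz":0}]'; python3 -c "
from h import *
x,y=slots((.501,-.1355),-11)[2]
go(x,y-.002,.1384,-11)"
```

```text
clock: 12.95
tcp_pos: [0.5066, 0.223, 0.1373]
orientation: [0.0, 0.77, 0.638, 0.0]
ft_force: [-1.0, 0.7, -1.3]
finger_gap: 0.635
grasp_force: 25.0
turn(deg,tool) [ 0.  -0.   0.3] shift mm after [-395.9   63.3   -1.1] tcp [0.5066 0.223  0.1373] gap 0.635 gf 25.000018179416656 t 12.95
```

```bash
python3 -m pendant '[{"fingers":-1,"x":-0.02,"y":0.003,"z":0,"wx":0,"wy":0,"wz":0},{"fingers":-1,"x":-0.045,"y":0.007,"z":0,"wx":0,"wy":0,"wz":0},{"fingers":-1,"x":-0.05,"y":0.008,"z":0,"wx":0,"wy":0,"wz":0},{"fingers":-1,"x":-0.055,"y":0.009,"z":0,"wx":0,"wy":0,"wz":0},{"fingers":-1,"x":-0.055,"y":0.009,"z":0,"wx":0,"wy":0,"wz":0},{"fingers":-1,"x":-0.055,"y":0.009,"z":0,"wx":0,"wy":0,"wz":0},{"fingers":-1,"x":-0.05,"y":0.008,"z":0,"wx":0,"wy":0,"wz":0},{"fingers":-1,"x":-0.045,"y":0.007,"z":0,"wx":0,"wy":0,"wz":0},{"fingers":-1,"x":-0.021,"y":0.003,"z":0,"wx":0,"wy":0,"wz":0},{"fingers":-1,"x":0,"y":0,"z":0,"wx":0,"wy":0,"wz":0}]'
python3 - <<'E'
from h import *
from rig import r
x,y=slots((.501,-.1355),-11)[2]
go(x,y-.002,.1384,-11)
f=r.grab_frame("top"); w=world(f)
sub=w[205:260,395:450]; P=sub[(sub[...,2]>.08)&(sub[...,2]<.1)]
print(len(P),P.mean(0),"slot4",slots((.501,-.1355),-11)[3])
E
```

```text
clock: 14.2
tcp_pos: [0.4938, -0.1795, 0.1369]
orientation: [-0.0, 0.771, 0.637, -0.0]
ft_force: [-0.5, 0.5, -2.1]
finger_gap: 0.635
grasp_force: 25.0
turn(deg,tool) [-0.   0.   0.2] shift mm after [ 1.6 -0.9 -1.5] tcp [ 0.4938 -0.1795  0.1369] gap 0.635 gf 24.99946027994156 t 14.2
0 [nan nan nan] slot4 [ 0.47753049 -0.25624014]<stdin>:7: RuntimeWarning: Mean of empty slice.
  ret = um.true_divide(
```

```bash
python3 -m pendant '[{"fingers":-1,"x":0.001,"y":-0.001,"z":0.03,"wx":0,"wy":0,"wz":0},{"fingers":-1,"x":0,"y":0,"z":0.03,"wx":0,"wy":0,"wz":0},{"fingers":-1,"x":0,"y":0,"z":0.02,"wx":0,"wy":0,"wz":0},{"fingers":-1,"x":0,"y":0,"z":0.01,"wx":0,"wy":0,"wz":0},{"fingers":-1,"x":0,"y":0,"z":0.005,"wx":0,"wy":0,"wz":0},{"fingers":-1,"x":0,"y":0,"z":0.003,"wx":0,"wy":0,"wz":0},{"fingers":-1,"x":0,"y":0,"z":0,"wx":0,"wy":0,"wz":0},{"fingers":-1,"x":0,"y":0,"z":0,"wx":0,"wy":0,"wz":0}]'
```

```text
clock: 15.25
tcp_pos: [0.494, -0.1767, 0.0393]
orientation: [0.0, 0.77, 0.638, 0.0]
ft_force: [-0.2, 0.9, -2.4]
finger_gap: 0.632
grasp_force: 25.0
```

```bash
python3 -m pendant '[{"fingers":-1,"x":0,"y":0,"z":0.0015,"wx":0,"wy":0,"wz":0},{"fingers":-1,"x":0,"y":0,"z":0,"wx":0,"wy":0,"wz":0},{"fingers":1,"x":0,"y":0,"z":0,"wx":0,"wy":0,"wz":0},{"fingers":1,"x":0,"y":0,"z":0,"wx":0,"wy":0,"wz":0},{"fingers":1,"x":0,"y":0,"z":0,"wx":0,"wy":0,"wz":0},{"fingers":1,"x":0,"y":0,"z":-0.02,"wx":0,"wy":0,"wz":0},{"fingers":1,"x":0,"y":0,"z":-0.05,"wx":0,"wy":0,"wz":0},{"fingers":1,"x":0,"y":0,"z":-0.06,"wx":0,"wy":0,"wz":0},{"fingers":1,"x":0,"y":0,"z":-0.04,"wx":0,"wy":0,"wz":-6},{"fingers":1,"x":0,"y":0,"z":0,"wx":0,"wy":0,"wz":-10}]';  python3 -c "
from h import *
go(.4998,.307,.21,5.2)"
```

```text
clock: 16.5
tcp_pos: [0.4948, -0.1771, 0.2108]
orientation: [0.003, 0.672, 0.74, 0.001]
ft_force: [-0.2, 0.2, -0.9]
finger_gap: 0.999
grasp_force: 0.0
turn(deg,tool) [0.3 0.2 0.3] shift mm after [481.6  48.8   0.8] tcp [ 0.4948 -0.1771  0.2108] gap 0.999 gf 0.0 t 16.5
```

```bash
python3 -m pendant '[{"fingers":1,"x":0.038,"y":0.005,"z":0,"wx":0,"wy":0,"wz":0},{"fingers":1,"x":0.055,"y":0.006,"z":0,"wx":0,"wy":0,"wz":0},{"fingers":1,"x":0.055,"y":0.006,"z":0,"wx":0,"wy":0,"wz":0},{"fingers":1,"x":0.055,"y":0.006,"z":0,"wx":0,"wy":0,"wz":0},{"fingers":1,"x":0.055,"y":0.005,"z":0,"wx":0,"wy":0,"wz":0},{"fingers":1,"x":0.055,"y":0.005,"z":0,"wx":0,"wy":0,"wz":0},{"fingers":1,"x":0.055,"y":0.005,"z":0,"wx":0,"wy":0,"wz":0},{"fingers":1,"x":0.055,"y":0.005,"z":0,"wx":0,"wy":0,"wz":0},{"fingers":1,"x":0.055,"y":0.005,"z":0,"wx":0,"wy":0,"wz":0},{"fingers":1,"x":0,"y":0,"z":0,"wx":0,"wy":0,"wz":0}]'
python3 - <<'E'
from h import *
from rig import r
f=r.grab_frame("wrist"); cv2.imwrite("pics/w3.png",f["image"]); w=world(f)
n,l,st,_=cv2.connectedComponentsWithStats((np.isfinite(w[...,2])&(w[...,2]>.105)&(w[...,2]<.14)).astype(np.uint8))
for k in range(1,n):
    if st[k,4]>300:
        Q=w[l==k]; print(st[k],Q.mean(0).round(4),((Q.max(0)+Q.min(0))/2).round(4),(Q.max(0)-Q.min(0)).round(3))
go(.5003,.307,.040,5.2)
f=r.grab_frame("top"); w=world(f)
for u,v in((428,232),(393,224)):
    sub=w[v-25:v+20,u-17:u+17]; P=sub[(sub[...,2]>.086)&(sub[...,2]<.1)]; print(len(P),P.mean(0) if len(P) else 0)
print(slots((.501,-.1355),-11)[2:])
E
```

```text
clock: 17.75
tcp_pos: [0.4971, 0.3066, 0.2068]
orientation: [-0.0, 0.673, 0.74, -0.0]
ft_force: [0.1, -0.3, 0.1]
finger_gap: 1.001
grasp_force: 0.0
[ 257  100   47   49 1764] [0.4915 0.3856 0.1148] [0.4914 0.3853 0.1126] [0.04 0.04 0.01]
[543 160  17  60 702] [0.7469 0.3514 0.1074] [0.7498 0.3526 0.1081] [0.025 0.053 0.006]
[406 165  38  39 648] [0.6287 0.3478 0.1056] [0.6283 0.3454 0.1061] [0.036 0.035 0.002]
[ 261  199   41   41 1189] [0.4994 0.3062 0.129 ] [0.5005 0.3028 0.1192] [0.037 0.037 0.027]
turn(deg,tool) [-0.   0.   0.2] shift mm after [  1.9   3.1 166.9] tcp [0.4974 0.3048 0.2069] gap 1.002 gf 0.0 t 17.8
641 [ 0.48026836 -0.25170835  0.09098977]
558 [ 0.49586086 -0.17246063  0.08931726]
[array([ 0.49317683, -0.17574671]), array([ 0.47753049, -0.25624014])]
```

View pics/w3.png

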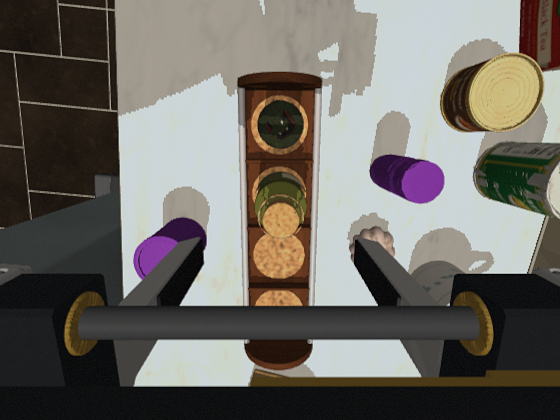

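The wrist view shows the cork at (281,222), the slim jar's dark cap at (282,123), and both purple look-alikes clear of the rack at (405,180) and (165,250). Jam and tin stand within about 4 mm of their slot centres. Now the corked bottle.

```bash
python3 -m pendant '[{"fingers":1,"x":0.002,"y":0.003,"z":0.03,"wx":0,"wy":0,"wz":0},{"fingers":1,"x":0,"y":0,"z":0.045,"wx":0,"wy":0,"wz":0},{"fingers":1,"x":0,"y":0,"z":0.045,"wx":0,"wy":0,"wz":0},{"fingers":1,"x":0,"y":0,"z":0.032,"wx":0,"wy":0,"wz":0},{"fingers":1,"x":0,"y":0,"z":0.017,"wx":0,"wy":0,"wz":0},{"fingers":-1,"x":0,"y":0,"z":0,"wx":0,"wy":0,"wz":0},{"fingers":-1,"x":0,"y":0,"z":0,"wx":0,"wy":0,"wz":0},{"fingers":-1,"x":0,"y":0,"z":0,"wx":0,"wy":0,"wz":0},{"fingers":-1,"x":0,"y":0,"z":0,"wx":0,"wy":0,"wz":0},{"fingers":-1,"x":0,"y":0,"z":0,"wx":0,"wy":0,"wz":0}]' 25
```

```text
clock: 19.1
tcp_pos: [0.5009, 0.3062, 0.0393]
orientation: [0.0, 0.674, 0.739, 0.0]
ft_force: [-1.9, -1.7, 7.1]
finger_gap: 0.636
grasp_force: 25.0
```

```bash
python3 -m pendant '[{"fingers":-1,"x":0,"y":0,"z":-0.01,"wx":0,"wy":0,"wz":0},{"fingers":-1,"x":0,"y":0,"z":-0.02,"wx":0,"wy":0,"wz":0},{"fingers":-1,"x":0,"y":0,"z":-0.03,"wx":0,"wy":0,"wz":0},{"fingers":-1,"x":0,"y":0,"z":-0.03,"wx":0,"wy":0,"wz":0},{"fingers":-1,"x":0,"y":0,"z":-0.01,"wx":0,"wy":0,"wz":4},{"fingers":-1,"x":0,"y":0,"z":0,"wx":0,"wy":0,"wz":8},{"fingers":-1,"x":0,"y":0,"z":0,"wx":0,"wy":0,"wz":4},{"fingers":-1,"x":0,"y":0,"z":0,"wx":0,"wy":0,"wz":0}]'; python3 -c "
from h import *
x,y=slots((.501,-.1355),-11)[1]
go(x-.001,y-.002,.1384,-11)"
```

```text
clock: 20.1
tcp_pos: [0.5007, 0.306, 0.1388]
orientation: [0.0, 0.77, 0.638, 0.0]
ft_force: [-0.6, -1.1, -2.5]
finger_gap: 0.636
grasp_force: 25.0
turn(deg,tool) [ 0.  -0.   0.3] shift mm after [-394.5   83.9    0.4] tcp [0.5007 0.306  0.1388] gap 0.636 gf 24.99990999698639 t 20.1
```

```bash
python3 -m pendant '[{"fingers":-1,"x":-0.02,"y":0.004,"z":0,"wx":0,"wy":0,"wz":0},{"fingers":-1,"x":-0.045,"y":0.009,"z":0,"wx":0,"wy":0,"wz":0},{"fingers":-1,"x":-0.05,"y":0.011,"z":0,"wx":0,"wy":0,"wz":0},{"fingers":-1,"x":-0.055,"y":0.012,"z":0,"wx":0,"wy":0,"wz":0},{"fingers":-1,"x":-0.055,"y":0.012,"z":0,"wx":0,"wy":0,"wz":0},{"fingers":-1,"x":-0.055,"y":0.012,"z":0,"wx":0,"wy":0,"wz":0},{"fingers":-1,"x":-0.05,"y":0.011,"z":0,"wx":0,"wy":0,"wz":0},{"fingers":-1,"x":-0.042,"y":0.008,"z":0,"wx":0,"wy":0,"wz":0},{"fingers":-1,"x":-0.02,"y":0.004,"z":0,"wx":0,"wy":0,"wz":0},{"fingers":-1,"x":0,"y":0,"z":0,"wx":0,"wy":0,"wz":0}]'; python3 -c "
from h import *
x,y=slots((.501,-.1355),-11)[1]
go(x-.001,y-.002,.1384,-11)"
```

```text
clock: 21.35
tcp_pos: [0.5085, -0.0963, 0.1385]
orientation: [0.0, 0.771, 0.637, -0.0]
ft_force: [0.2, 0.4, -1.3]
finger_gap: 0.635
grasp_force: 25.0
turn(deg,tool) [-0.   0.   0.2] shift mm after [-1.1 -0.5  0.1] tcp [ 0.5085 -0.0963  0.1385] gap 0.635 gf 24.999423623085022 t 21.35
```

```bash
python3 -m pendant '[{"fingers":-1,"x":-0.001,"y":-0.001,"z":0.03,"wx":0,"wy":0,"wz":0},{"fingers":-1,"x":0,"y":0,"z":0.03,"wx":0,"wy":0,"wz":0},{"fingers":-1,"x":0,"y":0,"z":0.02,"wx":0,"wy":0,"wz":0},{"fingers":-1,"x":0,"y":0,"z":0.01,"wx":0,"wy":0,"wz":0},{"fingers":-1,"x":0,"y":0,"z":0.005,"wx":0,"wy":0,"wz":0},{"fingers":-1,"x":0,"y":0,"z":0.003,"wx":0,"wy":0,"wz":0},{"fingers":-1,"x":0,"y":0,"z":0,"wx":0,"wy":0,"wz":0},{"fingers":-1,"x":0,"y":0,"z":0,"wx":0,"wy":0,"wz":0}]'
```

```text
clock: 22.35
tcp_pos: [0.5081, -0.0954, 0.0409]
orientation: [0.0, 0.77, 0.638, 0.0]
ft_force: [-0.3, 0.2, -2.6]
finger_gap: 0.635
grasp_force: 25.0
```

```bash
python3 -m pendant '[{"fingers":-1,"x":0,"y":0,"z":0.0015,"wx":0,"wy":0,"wz":0},{"fingers":-1,"x":0,"y":0,"z":0,"wx":0,"wy":0,"wz":0},{"fingers":1,"x":0,"y":0,"z":0,"wx":0,"wy":0,"wz":0},{"fingers":1,"x":0,"y":0,"z":0,"wx":0,"wy":0,"wz":0},{"fingers":1,"x":0,"y":0,"z":0,"wx":0,"wy":0,"wz":0},{"fingers":1,"x":0,"y":0,"z":-0.02,"wx":0,"wy":0,"wz":0},{"fingers":1,"x":0,"y":0,"z":-0.05,"wx":0,"wy":0,"wz":0},{"fingers":1,"x":0,"y":0,"z":-0.06,"wx":0,"wy":0,"wz":0},{"fingers":1,"x":0,"y":0,"z":-0.04,"wx":0,"wy":0,"wz":-6},{"fingers":1,"x":0,"y":0,"z":0,"wx":0,"wy":0,"wz":-10}]';  python3 -c "
from h import *
go(.4915,.3855,.21,5.2)"
```

```text
clock: 23.6
tcp_pos: [0.509, -0.0956, 0.2123]
orientation: [0.003, 0.672, 0.74, 0.001]
ft_force: [-0.7, 1.2, -1.5]
finger_gap: 0.998
grasp_force: 0.0
turn(deg,tool) [0.3 0.1 0.3] shift mm after [480.7  26.2   2.3] tcp [ 0.509  -0.0956  0.2123] gap 0.998 gf 0.0 t 23.6
```

```bash
python3 -m pendant '[{"fingers":1,"x":0.038,"y":0.002,"z":0,"wx":0,"wy":0,"wz":0},{"fingers":1,"x":0.055,"y":0.003,"z":0,"wx":0,"wy":0,"wz":0},{"fingers":1,"x":0.055,"y":0.003,"z":0,"wx":0,"wy":0,"wz":0},{"fingers":1,"x":0.055,"y":0.003,"z":0,"wx":0,"wy":0,"wz":0},{"fingers":1,"x":0.055,"y":0.003,"z":0,"wx":0,"wy":0,"wz":0},{"fingers":1,"x":0.055,"y":0.003,"z":0,"wx":0,"wy":0,"wz":0},{"fingers":1,"x":0.055,"y":0.003,"z":0,"wx":0,"wy":0,"wz":0},{"fingers":1,"x":0.055,"y":0.003,"z":0,"wx":0,"wy":0,"wz":0},{"fingers":1,"x":0.055,"y":0.003,"z":0,"wx":0,"wy":0,"wz":0},{"fingers":1,"x":0,"y":0,"z":0,"wx":0,"wy":0,"wz":0}]'
python3 - <<'E'
from h import *
go(.4915,.3855,.043,5.2)
E
```

```text
clock: 24.85
tcp_pos: [0.4891, 0.3859, 0.208]
orientation: [-0.0, 0.673, 0.74, -0.0]
ft_force: [0.1, -0.1, 0.1]
finger_gap: 0.998
grasp_force: 0.0
turn(deg,tool) [-0.1  0.   0.3] shift mm after [ -0.6   2.4 165. ] tcp [0.4891 0.3859 0.208 ] gap 0.998 gf 0.0 t 24.85
```

```bash
python3 -m pendant '[{"fingers":1,"x":0.001,"y":0.002,"z":0.03,"wx":0,"wy":0,"wz":0},{"fingers":1,"x":0,"y":0,"z":0.045,"wx":0,"wy":0,"wz":0},{"fingers":1,"x":0,"y":0,"z":0.045,"wx":0,"wy":0,"wz":0},{"fingers":1,"x":0,"y":0,"z":0.028,"wx":0,"wy":0,"wz":0},{"fingers":1,"x":0,"y":0,"z":0.015,"wx":0,"wy":0,"wz":0},{"fingers":-1,"x":0,"y":0,"z":0,"wx":0,"wy":0,"wz":0},{"fingers":-1,"x":0,"y":0,"z":0,"wx":0,"wy":0,"wz":0},{"fingers":-1,"x":0,"y":0,"z":0,"wx":0,"wy":0,"wz":0},{"fingers":-1,"x":0,"y":0,"z":0,"wx":0,"wy":0,"wz":0},{"fingers":-1,"x":0,"y":0,"z":0,"wx":0,"wy":0,"wz":0}]' 25
```

```text
clock: 26.1
tcp_pos: [0.4921, 0.3842, 0.0462]
orientation: [0.0, 0.674, 0.739, 0.0]
ft_force: [1.1, -0.5, -0.5]
finger_gap: 0.506
grasp_force: 0.0
```

```bash
python3 -m pendant '[{"fingers":-1,"x":0,"y":0,"z":0,"wx":0,"wy":0,"wz":0},{"fingers":-1,"x":0,"y":0,"z":0,"wx":0,"wy":0,"wz":0}]' 25
```

```text
clock: 26.35
tcp_pos: [0.492, 0.3842, 0.0461]
orientation: [-0.0, 0.674, 0.739, 0.0]
ft_force: [-0.9, -1.2, 2.8]
finger_gap: 0.433
grasp_force: 25.0
```

```bash
python3 -m pendant '[{"fingers":-1,"x":0,"y":0,"z":-0.01,"wx":0,"wy":0,"wz":0},{"fingers":-1,"x":0,"y":0,"z":-0.02,"wx":0,"wy":0,"wz":0},{"fingers":-1,"x":0,"y":0,"z":-0.03,"wx":0,"wy":0,"wz":0},{"fingers":-1,"x":0,"y":0,"z":-0.03,"wx":0,"wy":0,"wz":0},{"fingers":-1,"x":0,"y":0,"z":-0.01,"wx":0,"wy":0,"wz":4},{"fingers":-1,"x":0,"y":0,"z":0,"wx":0,"wy":0,"wz":8},{"fingers":-1,"x":0,"y":0,"z":0,"wx":0,"wy":0,"wz":4},{"fingers":-1,"x":0,"y":0,"z":0,"wx":0,"wy":0,"wz":0}]'; python3 -c "
from h import *
x,y=slots((.501,-.1355),-11)[0]
go(x-.001,y-.002,.1461,-11)"
```

```text
clock: 27.35
tcp_pos: [0.4922, 0.3843, 0.1473]
orientation: [0.0, 0.77, 0.638, 0.001]
ft_force: [-0.0, 0.4, -1.0]
finger_gap: 0.429
grasp_force: 25.0
turn(deg,tool) [ 0.1 -0.1  0.3] shift mm after [-387.7  107.2    1.2] tcp [0.4922 0.3843 0.1473] gap 0.429 gf 25.000339150428772 t 27.35
```

```bash
python3 -m pendant '[{"fingers":-1,"x":-0.02,"y":0.005,"z":0,"wx":0,"wy":0,"wz":0},{"fingers":-1,"x":-0.045,"y":0.012,"z":0,"wx":0,"wy":0,"wz":0},{"fingers":-1,"x":-0.05,"y":0.014,"z":0,"wx":0,"wy":0,"wz":0},{"fingers":-1,"x":-0.055,"y":0.015,"z":0,"wx":0,"wy":0,"wz":0},{"fingers":-1,"x":-0.055,"y":0.015,"z":0,"wx":0,"wy":0,"wz":0},{"fingers":-1,"x":-0.055,"y":0.015,"z":0,"wx":0,"wy":0,"wz":0},{"fingers":-1,"x":-0.05,"y":0.014,"z":0,"wx":0,"wy":0,"wz":0},{"fingers":-1,"x":-0.037,"y":0.011,"z":0,"wx":0,"wy":0,"wz":0},{"fingers":-1,"x":-0.018,"y":0.005,"z":0,"wx":0,"wy":0,"wz":0},{"fingers":-1,"x":0,"y":0,"z":0,"wx":0,"wy":0,"wz":0}]'
python3 - <<'E'
from h import *
from rig import r
x,y=slots((.501,-.1355),-11)[0]
go(x-.001,y-.002,.1461,-11)
f=r.grab_frame("scene"); cv2.imwrite("pics/s4.png",f["image"][140:260,200:360].repeat(3,0).repeat(3,1))
E
```

```text
clock: 28.6
tcp_pos: [0.5244, -0.0142, 0.1463]
orientation: [0.0, 0.77, 0.638, 0.0]
ft_force: [-0.1, 0.7, -0.6]
finger_gap: 0.429
grasp_force: 25.0
turn(deg,tool) [ 0.  -0.   0.2] shift mm after [-2.7 -0.5  0.2] tcp [ 0.5244 -0.0142  0.1463] gap 0.429 gf 24.99979466199875 t 28.6
```

View pics/s4.png

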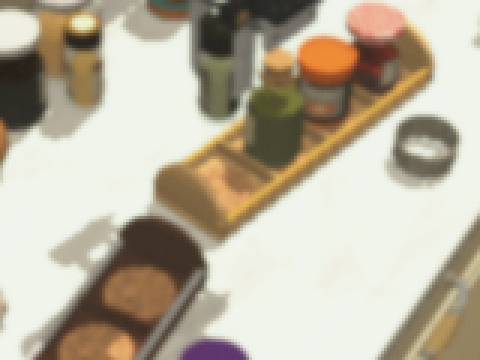

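The corked bottle (277,115), tin (327,80) and jam (375,45) stand upright in the pale rack. The slim jar is held above the empty first compartment, so I'll lower it.

```bash
python3 -m pendant '[{"fingers":-1,"x":-0.002,"y":-0.001,"z":0.03,"wx":0,"wy":0,"wz":0},{"fingers":-1,"x":0,"y":0,"z":0.03,"wx":0,"wy":0,"wz":0},{"fingers":-1,"x":0,"y":0,"z":0.02,"wx":0,"wy":0,"wz":0},{"fingers":-1,"x":0,"y":0,"z":0.01,"wx":0,"wy":0,"wz":0},{"fingers":-1,"x":0,"y":0,"z":0.005,"wx":0,"wy":0,"wz":0},{"fingers":-1,"x":0,"y":0,"z":0.003,"wx":0,"wy":0,"wz":0},{"fingers":-1,"x":0,"y":0,"z":0,"wx":0,"wy":0,"wz":0},{"fingers":-1,"x":0,"y":0,"z":0,"wx":0,"wy":0,"wz":0}]'
```

```text
clock: 29.65
tcp_pos: [0.5232, -0.0157, 0.0484]
orientation: [0.0, 0.77, 0.638, 0.0]
ft_force: [-0.9, -0.4, -1.4]
finger_gap: 0.431
grasp_force: 25.0
```

```bash
python3 -m pendant '[{"fingers":-1,"x":0,"y":0,"z":0.0022,"wx":0,"wy":0,"wz":0},{"fingers":-1,"x":0,"y":0,"z":0,"wx":0,"wy":0,"wz":0},{"fingers":1,"x":0,"y":0,"z":0,"wx":0,"wy":0,"wz":0},{"fingers":1,"x":0,"y":0,"z":0,"wx":0,"wy":0,"wz":0},{"fingers":1,"x":0,"y":0,"z":0,"wx":0,"wy":0,"wz":0},{"fingers":1,"x":0,"y":0,"z":0,"wx":0,"wy":0,"wz":0},{"fingers":1,"x":0,"y":0,"z":-0.02,"wx":0,"wy":0,"wz":0},{"fingers":1,"x":0,"y":0,"z":-0.05,"wx":0,"wy":0,"wz":0},{"fingers":1,"x":0,"y":0,"z":-0.06,"wx":0,"wy":0,"wz":0},{"fingers":1,"x":0,"y":0,"z":-0.04,"wx":0,"wy":0,"wz":0}]'; python3 -m pendant '[{"fingers":1,"x":0.04,"y":0,"z":0,"wx":0,"wy":0,"wz":0},{"fingers":1,"x":0.055,"y":0,"z":0,"wx":0,"wy":0,"wz":0},{"fingers":1,"x":0.055,"y":0,"z":0,"wx":0,"wy":0,"wz":0},{"fingers":1,"x":0.055,"y":0,"z":0,"wx":0,"wy":0,"wz":0},{"fingers":1,"x":0.055,"y":0,"z":0,"wx":0,"wy":0,"wz":0},{"fingers":1,"x":0.05,"y":0,"z":0,"wx":0,"wy":0,"wz":0},{"fingers":1,"x":0.02,"y":0,"z":0,"wx":0,"wy":0,"wz":0},{"fingers":1,"x":0,"y":0,"z":0,"wx":0,"wy":0,"wz":0},{"fingers":1,"x":0,"y":0,"z":0,"wx":0,"wy":0,"wz":0}]'
python3 - <<'E'
from h import *
from rig import r
f=r.grab_frame("top"); w=world(f); cv2.imwrite("pics/t5.png",f["image"][160:290,100:470].repeat(2,0).repeat(2,1))
sub=w[170:272,285:458]; S=slots((.501,-.1355),-11); p=np.radians(-11); R=np.array([[np.cos(p),np.sin(p)],[-np.sin(p),np.cos(p)]])
for n,h,s in(("slim",.115,S[0]),("cork",.131,S[1]),("tin",.091,S[2]),("jam",.092,S[3])):
    m=(abs(sub[...,2]-h)<.006)&(np.hypot(*np.moveaxis(sub[...,:2]-s,-1,0))<.04)
    P=sub[m]; c=(P.max(0)+P.min(0))/2
    print(n,len(P),(R@(c[:2]-s)*1000).round(1),np.median(P[:,2]).round(4))
E
```

```text
clock: 30.9
tcp_pos: [0.5232, -0.0157, 0.2186]
orientation: [0.001, 0.77, 0.638, 0.001]
ft_force: [0.5, 0.1, -0.6]
finger_gap: 1.0
grasp_force: 0.0
clock: 32.02
tcp_pos: [0.5846, 0.3076, 0.2157]
orientation: [0.0, 0.77, 0.637, -0.0]
ft_force: [0.0, -0.5, -0.4]
finger_gap: 0.999
grasp_force: 0.0
slim 274 [-0.4  3.1] 0.1149
cork 188 [0.3 1.8] 0.1301
tin 608 [1.8 4. ] 0.0891
jam 643 [2.  4.9] 0.091
```

View pics/t5.png

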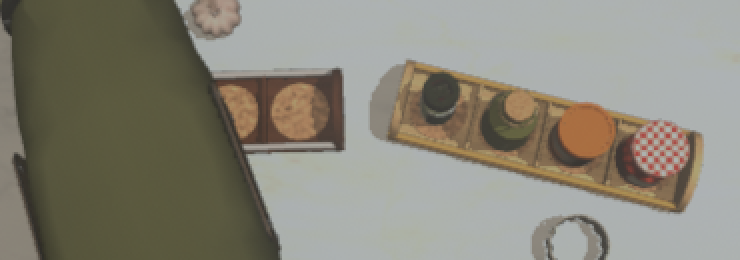

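The pale rack holds slim (440,97), corked (512,118), tin (583,133) and jam (657,152) in the original order. All are upright, within 5 mm of the slot centres and at the right heights, and the arm is clear.

```bash
python3 -c "
from rig import r
print(r.sign_off())"
```

```text
the job is handed in; nothing more can be done
None
```

All four jars now stand upright in the pale rack in their original left-to-right order (slim, corked, tin, jam), each within about 5 mm of its compartment centre, and the job is handed in at about 32 s on the robot's clock; the sign-off returned no verdict.

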